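# Open the blue strainer pot

### The job

Get the blue-banded strainer pot open for cleaning: push its vent lever all the way over to the other side first, then press the blue cap down against its spring and, keeping it down, turn it anticlockwise until it comes free and springs up. Then lift the cap off and set it down, standing on its steel spigot, in the white tray without dropping it. Do not wrench the cap where it will not go, and leave the yellow pot and the jars alone.

Things in the scene. Friction and masses are not known exactly. Their poses are not given: they have to be found in the camera images.
- pot_blue: Stainless strainer pot with a blue band, bolted to the table: flange 116 mm across, 8 mm thick; round wall 92 mm across, 89 mm high. Origin: centre of its underside, on the table; z up. Its vent lever stands on its -x side (the robot's side at zero yaw), 110 mm from the pot's axis
- lever_blue (a joint): Vent lever of the blue pot, rad: 0 leaning fully to the pot's -y side, 1.0 pushed fully over to +y (vented); starts at 0 to 0.2. Pivot axis parallel to the pot's x, at the pot's (-110, 0) mm, 22 mm up; at value q it leans q - 0.5 rad from upright towards the pot's +y. Stays where it is left; moving it takes about 1 to 2 N at the ball
- lever_blue_tip (a point): Centre of the red ball (26 mm across) at the top of the blue pot's vent lever, 80 mm from the pivot along a steel stem 10 mm thick. The lever's grey block is 50 mm along the pot's x, 70 mm along its y, 25 mm high
- cap_center (a point): Centre (half-way up) of the loose blue bayonet cap, 66 mm high in all, about 100 to 210 g. z: its axis; x: along its wing bar. Blue shoulder disc 76 mm across, 8 mm thick, its flat upper face 11 mm above this point; below it a steel spigot 44 mm across down to 33 mm below (flat end, stands on it), with two lugs to +x and -x reaching 30.5 mm from the axis, 13 to 19 mm below
- cap_bar (a point): Centre of the cap's blue wing bar, on the cap's axis: 64 mm long (x), 16 mm wide (y), 22 mm high, standing on the shoulder disc's upper face (11 mm below this point); 22 mm above cap_center
- collar_top (a point): Centre of the blue pot's mouth, at its rim 89 mm above the table, axes as the pot. Locked, cap_center is 9 mm above this point with the bar along the pot's x, and lugs in notches 5 mm deep stop any turn. Pressed 6 to 9 mm down and held, the cap turns anticlockwise from above only, is free from about 45 degrees on and meets an end stop at about 66. Then lift it 45 mm or more to clear the rim
- lifter (a joint): Sprung lifter under the cap, m, up positive: 0 with the cap locked, -0.010 at the lower hard stop, 0.014 at the top, where a freed cap comes to rest, loose. Its push: 10 N at 0, plus 450 N/m when pressed further, damped 50 N s/m (press slowly)
- pot_yellow: The like pot with a yellow band and a yellow cap (bystander): same sizes, with the same lever in the same place
- lever_yellow (a joint): Vent lever of the yellow pot, rad, as lever_blue; to be left as it is
- tray: White square tray fixed to the table, 170 x 170 mm outside, walls 5 mm thick and 30 mm high, floor 5 mm thick. Origin: centre of its underside, on the table
- jar_a_center (a point): Glass jar of olives (bystander), 68 mm across, 105 mm high; its centre
- jar_b_center (a point): Glass jar of olives (bystander), as jar_a; its centre
- jar_c_center (a point): Glass jar of olives (bystander), as jar_a; its centre

How it is judged:
On the way, in this order (a step that is already met when the one before it is completed fails the run):
1. the blue pot's vent lever is pushed over (value of joint lever_blue above 0.85 rad), for 0.1 s.
2. the blue cap is twisted free and has sprung up, still over its pot (z of cap_center in the frame of pot_blue above 0.106 m and horizontal distance between cap_center and pot_blue below 0.02 m), for 0.1 s.
At the end, for the whole second after the job is handed in: The blue pot's vent lever is over (above 0.8 rad) and the blue cap stands at rest on its spigot on the tray's floor, inside the walls, upright within 0.12 rad, its centre 30 to 45 mm above the table (value of joint lever_blue above 0.8 rad and x of cap_center in the frame of tray between -0.08 and 0.08 m and y of cap_center in the frame of tray between -0.08 and 0.08 m and height (world z) of cap_center between 0.03 and 0.045 m and angle between cap_center's own z axis and vertical below 0.12 rad and linear speed of cap below 0.03 m/s); the robot touches nothing.
It fails at once if the cap is wrenched against its catch or stop (over 100 N between cap and pot) (contact force between cap and pot_blue above 100 N).
It fails at once if the cap is dropped or flung (faster than 0.6 m/s with no finger on it) (linear speed of cap above 0.6 m/s and not (contact force between the fingers and cap above 0.02 N)).
It fails at once if the yellow pot is pushed on (over 5 N) or its lever is moved (contact force between any of the arm, the fingers and pot_yellow above 5 N or value of joint lever_yellow above 0.4 rad).
It fails at once if a jar is shifted by more than 30 mm or tipped (distance of any of jar_a_center, jar_b_center, jar_c_center from where it was at the start of the episode above 0.03 m or angle between any of jar_a_center, jar_b_center, jar_c_center's own z axis and vertical above 0.3 rad).
It also fails if it takes over 67 s, if anything falls off the work surface, if the arm or the gripper's body presses on something with over 40 N, if the wrist force passes 120 N, or if a joint passes its speed limit or range.

### The arm

A 7-joint arm with a two-finger parallel gripper is mounted at the origin on the work surface. World frame = base frame: x ahead of the robot, y to its left, z up, the work surface at z = 0. Lengths are in m, angles in rad, forces in N, time in s.
With the tool pointing down it reaches from about 0.4 to 0.925 m from the base axis. Payload 4.1 kg.
Tool frame: the origin (TCP) lies between the finger pads; the fingertips stand 19 mm ahead of it and the grasp point (between the pads) is the TCP; z points along the fingers, y is the line along which they close (so a half turn about z gives the same grasp; the last joint's range is limited). The gripper opens to 85 mm and grips with 20 to 120 N. Pads are 22 mm wide; open, the fingers measure 114 mm over their backs; the gripper's body (76 mm by 85 mm) begins 54 mm behind the grasp point. The pads swing forward as they close: fully open they stand 13 mm farther back than shut.
Start: joints at [-1.213, 0.398, 0.045, 1.537, -0.019, 1.207, -0.051], TCP at [0.287, 0.583, 0.25] pointing down, gripper open.
Joint ranges: [-2.82, 2.82], [-0.49, 2.23], [-1.37, 1.46], [0, 2.46], [-1.36, 4.5], [0.23, 2], [-2.94, 2.94]. Speed limits (rad/s): [2.57, 2.57, 3.14, 3.14, 3.14, 3.14, 3.14].

### API

Orientations are given as a 3x3 rotation matrix whose columns are the frame's x, y, z axes.
In Python, from rig import r gives the robot as it stands.
- The arm moves only by the tool servo_tool, never from a script. Its arguments are lists of equal length, an entry for each row: "xyz": the shift along the tool's x, y, z normalised to -1 to 1, where 1 is 2.5 cm, a list of three; "dr": the turn, a rotation vector about the tool's x, y, z normalised to -1 to 1, where 1 is 6 degrees, a list of three. In form: {"xyz": [[x, y, z], ...], "dr": [[rx, ry, rz], ...]}. A call has 1 to 10 rows; each row shifts and turns the commanded pose from where the row before left it, along the tool's axes as they then stand; what a row does not reach is not made up. A row lasts 1/12 s, in which the tool goes at most 41.7 mm and 7.16 degrees, less where a joint would pass 70% of its speed; a pose out of reach is approached as far as the arm can. A call with a number of a shift or a turn outside -1 to 1 is refused whole. A call with a gripper value outside its range is refused whole. "jaw" is the gripper's target within -1 to 1 (shut at 1, half-way at 0, fully open at -1), set as the call begins (left out, the last holds). The fingers move at their own pace and stop on an object; the grip force is fixed at half the most. Time passes only in rows, so rows that do not move let the fingers close. It gives the time, the measured TCP pose, the force, the opening and the grip force at its end, in the units of the state.
- r.read_state(): the state, without advancing time (a new reading comes with each control period).
- r.snapshot(name): name is "scene" or "top" or "wrist"; returns a dict with "pixels" (400x640x3 uint8, red, green, blue), "mtx" (3x3 intrinsics, pixels), "R" (3x3) and "t" (3): a world point X has camera coordinates R X + t; the wrist camera has in their place "mount" (4x4, takes a point from camera to tool coordinates, whose origin is the TCP and whose axes are the flange's). Camera axes: x right, y down, z forward; pixel columns grow to the right and rows downward; lengths in m; the calibration is good to about 2 mm. A picture is of the moment at which its call begins: read the wrist's pose just before it. There is no depth.
- r.job_done(): hands the job in; it is judged then, once.
The state is a dict: "time": time; "joints": joint angles; "joint_velocities": joint speeds; "joint_efforts": joint torques, N m; "tcp_pos": TCP position; "orientation": TCP orientation; "ft_force": force on the tool from outside, world axes, zero at the start; "moment": the same for the moment, N m; "opening": opening from 0.0 (shut) to 1.0 (fully open); "grasp_force": force on a finger pad.
Only numpy, scipy, OpenCV 4.12 (cv2) and the standard library are available. Lean on these libraries where they do the work, as an engineer would, in place of code of your own. Each camera call takes 0.05 s, during which the arm holds its last target. There are 200 camera calls.

## Working session

There is one attempt and no reset: what is moved stays moved. The work goes in short steps, Python scripts to look and compute and a tool call to move; the robot and the scene stay as the last step left them, time stands still between calls to the robot, and variables do not carry over. Pictures are saved under pics/ and viewed, at most 10 in all, crops included, and the job is handed in when it is done.

Besides the shell and the picture viewer there is one more tool, called after "Emit:" as a command line: name --argument value ..., lists and objects as JSON in quotes. servo_tool: Moves the arm, as the interface text tells. Scaled input: -1 to 1 covers 2.5 cm each way for a shift and 6 degrees each way for a turn. Its arguments: {"type":"object","properties":{"xyz":{"type":"array"},"dr":{"type":"array"},"jaw":{"type":"number"}},"required":["xyz","dr"]}

```bash
mkdir -p pics
cat > h.py <<'E'
import numpy as np, cv2
from rig import r
def ray(s,u,v,z):
    d=np.linalg.inv(s["mtx"])@[u,v,1]; R=np.array(s["R"]);o=-R.T@s["t"];d=R.T@d
    return o+d*(z-o[2])/d[2]
def proj(s,X):
    c=np.array(s["R"])@X+s["t"];p=s["mtx"]@c;return p[:2]/p[2]
def save(s,n): cv2.imwrite("pics/"+n,cv2.cvtColor(s["pixels"],cv2.COLOR_RGB2BGR))
E
python3 - <<'E'
from h import *
st=r.read_state();print(st["time"],np.round(st["tcp_pos"],3),np.round(st["orientation"],3).tolist())
for n in("scene","top"):
    s=r.snapshot(n);save(s,n+".png");print(n,np.round(s["mtx"],1).tolist(),np.round(-np.array(s["R"]).T@s["t"],3),np.round(s["R"],2).tolist())
    np.savez(n+".npz",**s)
E
```

```text
0.0 [0.286 0.583 0.249] [[-0.898, 0.441, -0.001], [0.441, 0.898, -0.002], [-0.0, -0.002, -1.0]]
scene [[417.1, 0.0, 314.9], [0.0, 417.1, 206.5], [0.0, 0.0, 1.0]] [1.223 0.283 0.687] [[-0.45, 0.89, -0.0], [0.56, 0.28, -0.78], [-0.7, -0.35, -0.63]]
top [[426.0, 0.0, 320.8], [0.0, 426.0, 199.4], [0.0, 0.0, 1.0]] [ 0.451 -0.037  1.104] [[-0.02, -1.0, -0.01], [-0.99, 0.02, -0.14], [0.14, 0.0, -0.99]]
```

View pics/top.png

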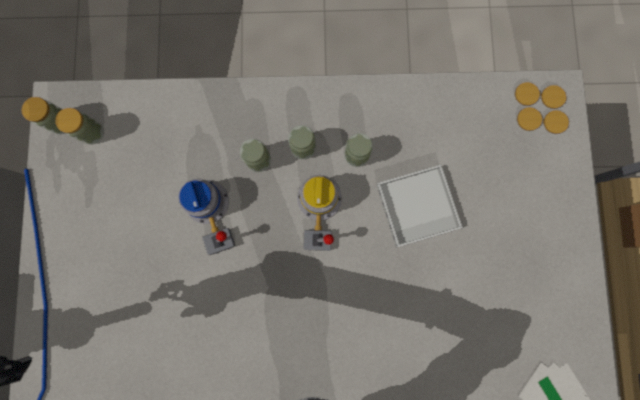

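View pics/scene.png

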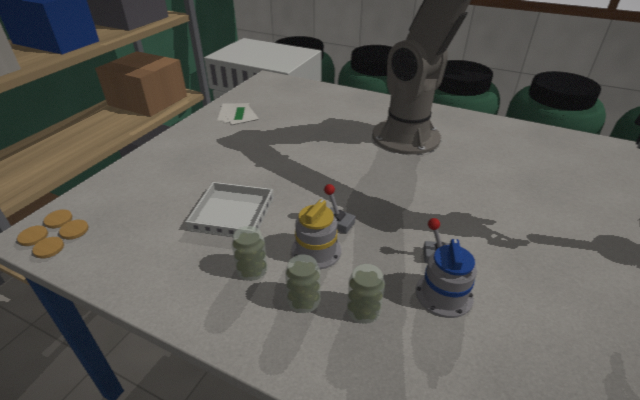

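Top view: blue cap near (199,197), its red ball (221,237), yellow pot (319,193), jars along row 150, and tray at (420,205). The scene view agrees: blue cap (455,260), ball (434,224).

```bash
cat > m.py <<'E'
from h import *
S={n:dict(np.load(n+".npz")) for n in("scene","top")}
def blob(n,lo,hi,box):
    hsv=cv2.cvtColor(S[n]["pixels"],cv2.COLOR_RGB2HSV);m=cv2.inRange(hsv,lo,hi)
    k=np.zeros_like(m);x0,y0,x1,y1=box;k[y0:y1,x0:x1]=m[y0:y1,x0:x1]
    k2=cv2.findContours(k,cv2.RETR_EXTERNAL,cv2.CHAIN_APPROX_NONE)[0];c=max(k2,key=cv2.contourArea);return c
def cen(c): M=cv2.moments(c);return M["m10"]/M["m00"],M["m01"]/M["m00"]
def tri(p,q):
    P=[s["mtx"]@np.c_[s["R"],s["t"]] for s in(S["top"],S["scene"])]
    X=cv2.triangulatePoints(P[0],P[1],np.array(p,float),np.array(q,float)).ravel();return X[:3]/X[3]
red=((0,150,60),(8,255,255))
a=cen(blob("top",*red,(200,220,240,260)));b=cen(blob("scene",*red,(420,210,450,240)))
ball=tri(a,b);print("ball",a,b,ball)
c=blob("top",(105,120,40),(125,255,255),(170,170,230,220));cc=cv2.minEnclosingCircle(c);print("cap",cen(c),cc,cv2.contourArea(c))
print("cap at z.109",ray(S["top"],*cc[0],.109), ray(S["top"],*cen(c),.115))
c=blob("scene",(105,120,40),(125,255,255),(425,230,490,275));print(cv2.fitEllipse(c),ray(S["scene"],*cv2.fitEllipse(c)[0],.109))
a=cen(blob("top",*red,(315,225,340,255)));b=cen(blob("scene",*red,(320,180,340,198)));print("yball",tri(a,b))
c=blob("top",(20,120,90),(32,255,255),(295,165,345,212));print("ycap",ray(S["top"],*cv2.minEnclosingCircle(c)[0],.109))
c=blob("top",(0,0,135),(180,40,255),(380,160,465,250));q=cv2.minAreaRect(c);print("tray",q,ray(S["top"],*q[0],.02),ray(S["top"],420,205,.02))
for u in((255,146),(302,134),(358,142)):print("jar",ray(S["top"],*u,.105))
for n,b in(("top",(165,170,265,260)),("scene",(400,205,500,325))):
    x0,y0,x1,y1=b;cv2.imwrite(f"pics/c_{n}.png",cv2.resize(S[n]["pixels"][y0:y1,x0:x1,::-1],None,fx=5,fy=5,interpolation=cv2.INTER_CUBIC))
E
python3 m.py; python3 -c "
import cv2,numpy as np
a=cv2.imread('pics/c_top.png');b=cv2.imread('pics/c_scene.png')
h=450;f=lambda i:cv2.resize(i,(390,int(i.shape[0]*390/i.shape[1])))
a=f(a);b=f(b);o=np.zeros((600,790,3),np.uint8);o[:a.shape[0],:390]=a;o[:b.shape[0],400:]=b;cv2.imwrite('pics/c.png',o)"
```

```text
ball (220.49731182795696, 235.90322580645162) (433.9333333333333, 223.20645161290324) [0.50796223 0.20594215 0.09798734]
cap (194.93679775280899, 195.72308052434454) ((194.74444580078125, 195.25555419921875), 15.91785717010498) 712.0
cap at z.109 [0.60494203 0.2639592  0.109     ] [0.60289055 0.26166788 0.115     ]
((453.9075622558594, 258.5748291015625), (30.842819213867188, 39.67106628417969), 113.80229187011719) [0.60557724 0.26842449 0.109     ]
yball [ 0.49533696 -0.04776134  0.09883708]
ycap [ 0.60691298 -0.02957309  0.109     ]
tray ((422.0, 204.5), (89.0, 84.0), 90.0) [ 0.58221787 -0.29240857  0.02      ] [ 0.5810385  -0.28722818  0.02      ]
jar [0.72256551 0.12204725 0.105     ]
jar [0.74986006 0.00827718 0.105     ]
jar [ 0.72693089 -0.12644252  0.105     ]
```

View pics/c.png

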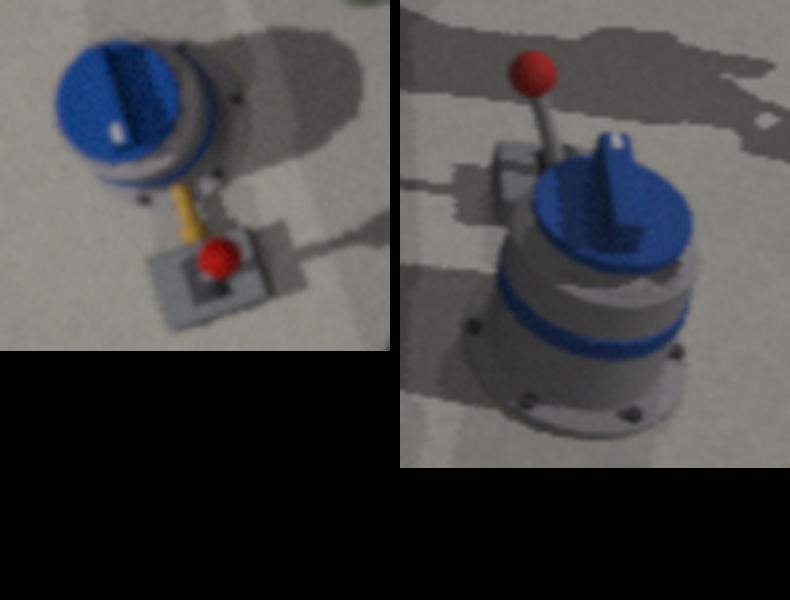

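Close-up: the bar runs along the line to the lever block. The pot is at about (0.605, 0.266) with yaw about 17°. The ball is 114 mm from the pot axis and 98 mm high, which matches the given sizes. I'll travel to the far side of the lever.

Emit:
servo_tool --xyz '[[-0.8,-0.55,0],[-0.8,-0.55,0],[-0.8,-0.55,0],[-0.8,-0.55,0],[-0.8,-0.55,0],[-0.8,-0.55,0],[-0.8,-0.55,0],[-0.8,-0.55,0],[-0.8,-0.55,0],[-0.8,-0.55,0]]' --dr '[[0,0,0],[0,0,0],[0,0,0],[0,0,0],[0,0,0],[0,0,0],[0,0,0],[0,0,0],[0,0,0],[0,0,0]]' --jaw 1

```text
time: 0.93
tcp_pos: [0.4057, 0.3704, 0.2499]
orientation: [[-0.898, 0.441, -0.001], [0.441, 0.898, -0.0], [0.0, -0.001, -1.0]]
ft_force: [-0.3, 0.4, -0.2]
opening: -0.002
grasp_force: 0.0
```

Emit:
servo_tool --xyz '[[-0.8,-0.55,0],[-0.8,-0.55,0],[-0.8,-0.55,0],[-0.8,-0.55,0],[-0.8,-0.55,0],[-0.8,-0.55,0],[-0.8,-0.55,0],[-0.8,-0.55,0],[-0.8,-0.55,0],[-0.8,-0.55,0]]' --dr '[[0,0,0],[0,0,0],[0,0,0],[0,0,0],[0,0,0],[0,0,0],[0,0,0],[0,0,0],[0,0,0],[0,0,0]]'

```text
time: 1.77
tcp_pos: [0.5245, 0.159, 0.25]
orientation: [[-0.898, 0.441, -0.001], [0.441, 0.898, -0.0], [0.001, -0.0, -1.0]]
ft_force: [1.3, 0.3, 0.1]
opening: -0.002
grasp_force: 0.0
```

Emit:
servo_tool --xyz '[[0,0,0],[0,0,0],[0,0,0],[0,0,0],[0,0,0],[0,0,0],[0,0,0],[0,0,0],[0,0,0],[0,0,0]]' --dr '[[0,0,1],[0,0,1],[0,0,1],[0,0,1],[0,0,1],[0,0,1],[0,0,1],[0,0,1],[0,0,1],[0,0,1]]'

```text
time: 2.6
tcp_pos: [0.524, 0.1601, 0.2499]
orientation: [[-0.062, 0.998, -0.001], [0.998, 0.062, -0.0], [-0.0, -0.001, -1.0]]
ft_force: [0.7, 0.4, -0.3]
opening: -0.001
grasp_force: 0.0
```

Emit:
servo_tool --xyz '[[0,0,0],[0,0,0],[0,0,0],[0,0,0],[0,0,0],[0,0,0],[0,0,0],[0,0,0],[0,0,0],[0,0,0]]' --dr '[[0,0,1],[0,0,1],[0,0,1],[0,0,1],[0,0,1],[0,0,1],[0,0,1],[0,0,1],[0,0,1],[0,0,1]]'

```text
time: 3.43
tcp_pos: [0.524, 0.1601, 0.2499]
orientation: [[0.834, 0.553, -0.001], [0.553, -0.834, -0.0], [-0.001, -0.0, -1.0]]
ft_force: [0.7, 0.1, -0.4]
opening: 0.004
grasp_force: 0.0
```

Emit:
servo_tool --xyz '[[0,0,0],[0,0,0],[0,0,0],[0,0,0]]' --dr '[[0,0,1],[0,0,1],[0,0,0.8],[0,0,0]]'

```text
time: 3.77
tcp_pos: [0.524, 0.1602, 0.2499]
orientation: [[0.957, 0.292, -0.001], [0.292, -0.957, -0.0], [-0.001, 0.0, -1.0]]
ft_force: [0.6, -0.8, 0.7]
opening: -0.001
grasp_force: 0.0
```

Run:
```python
from h import *
st=r.read_state();print(st["time"],np.round(st["tcp_pos"],4),np.round(st["orientation"],3).tolist(),np.round(st["joints"],2))
s=r.snapshot("wrist");save(s,"w1.png");print(s["mtx"],np.round(s["mount"],3).tolist())
np.savez("w1.npz",tp=st["tcp_pos"],to=st["orientation"],**s)
```

```text
3.7667 [0.524  0.1602 0.2499] [[0.957, 0.292, -0.001], [0.292, -0.957, -0.0], [-0.001, 0.0, -1.0]] [-0.92  0.26  0.65  1.8  -0.17  1.14 -1.48]
[[313.57680902   0.         319.56153623]
 [  0.         313.57680902 197.36952851]
 [  0.           0.           1.        ]] [[-0.001, -0.953, -0.303, 0.078], [1.0, -0.001, 0.001, -0.0], [-0.001, -0.303, 0.953, -0.122], [0.0, 0.0, 0.0, 1.0]]
```

View pics/w1.png

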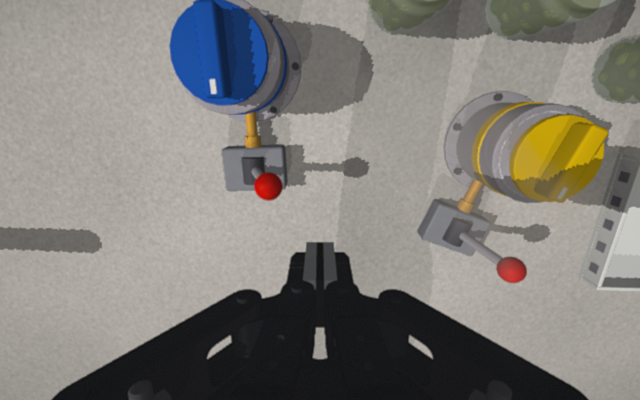

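Wrist view: block at (254,168) is square with the image, so the yaw is good. Ball is at (267,186), the blue cap's bar around x=212, and the yellow pot is well clear to the right.

```bash
cat >> h.py <<'E'
def wext(s):
    T=np.eye(4);T[:3,:3]=s["to"];T[:3,3]=s["tp"];T=T@s["mount"];s["R"]=T[:3,:3].T;s["t"]=-T[:3,:3].T@T[:3,3];return s
E
python3 - <<'E'
from h import *
s=wext(dict(np.load("w1.npz")))
def pf(X):d=(np.array(s["to"]).T@(np.array(X)-s["tp"]));return np.round(d*1000,1)
hsv=cv2.cvtColor(s["pixels"],cv2.COLOR_RGB2HSV)
m=cv2.inRange(hsv,(0,150,60),(8,255,255));m[:,400:]=0;M=cv2.moments(m);u=M["m10"]/M["m00"],M["m01"]/M["m00"]
for z in(.094,.098):X=ray(s,*u,z);print("ball",u,X,pf(X))
X=ray(s,254,167,.025);print("block",X,pf(X))
m=cv2.inRange(hsv,(105,120,40),(125,255,255));m=cv2.morphologyEx(m,cv2.MORPH_OPEN,np.ones((5,5)))
c=max(cv2.findContours(m,0,1)[0],key=cv2.contourArea);x,y,w,h=cv2.boundingRect(c);print(x,y,w,h)
for v in(50,51,52):X=ray(s,219,v,.109);print("cap",X,pf(X))
for p in((0.605,.264,.109),(.605,.268,.109)):print(proj(s,np.array(p)))
# bar top face: near-end edges
for u in((206,90),(219,94)):print("barend",pf(ray(s,*u,.131)))
for u in((223,146),(285,146),(228,191)):print("blk",pf(ray(s,*u,.025)))
E
```

```text
ball (267.5611888111888, 185.81643356643357) [0.51124357 0.20610541 0.094     ] [  1.3 -47.7 155.9]
ball (267.5611888111888, 185.81643356643357) [0.51250765 0.20577587 0.098     ] [  2.4 -47.  151.9]
block [0.50634823 0.23172536 0.025     ] [  4.2 -73.7 224.8]
170 0 98 105
cap [0.60985874 0.26654085 0.109     ] [113.3 -76.7 140.8]
cap [0.60917046 0.2664027  0.109     ] [112.6 -76.8 140.8]
cap [0.60848096 0.26626432 0.109     ] [111.9 -76.9 140.8]
[221.00390396  57.66573356]
[215.87967927  56.01869852]
barend [ 83.8 -82.4 118.8]
barend [ 81.1 -73.2 118.8]
blk [  27.8 -106.3  224.8]
blk [ 27.7 -38.  224.8]
blk [ -24.  -105.4  224.9]
```

Emit:
servo_tool --xyz '[[0.1,0,0.8],[0,0,0.8],[0,0,0.8],[0,0,0.8],[0,0,0.8],[0,0,0.8],[0,0,0.8],[0,0,0.7],[0,0,0],[0,0,0]]' --dr '[[0,0,0],[0,0,0],[0,0,0],[0,0,0],[0,0,0],[0,0,0],[0,0,0],[0,0,0],[0,0,0],[0,0,0]]'

```text
time: 4.65
tcp_pos: [0.5262, 0.1606, 0.0922]
orientation: [[0.956, 0.294, -0.002], [0.294, -0.956, -0.001], [-0.002, 0.0, -1.0]]
ft_force: [0.6, -0.6, 1.4]
opening: -0.005
grasp_force: 0.0
```

Emit:
servo_tool --xyz '[[0,-0.3,0],[0,-0.3,0],[0,-0.3,0],[0,-0.3,0],[0,-0.3,0],[0,-0.3,0],[0,-0.3,0],[0,-0.3,0],[0,0,0],[0,0,0]]' --dr '[[0,0,0],[0,0,0],[0,0,0],[0,0,0],[0,0,0],[0,0,0],[0,0,0],[0,0,0],[0,0,0],[0,0,0]]'

```text
time: 5.48
tcp_pos: [0.5088, 0.2192, 0.0926]
orientation: [[0.956, 0.294, -0.0], [0.294, -0.956, 0.0], [-0.0, -0.0, -1.0]]
ft_force: [0.4, -0.4, 0.3]
opening: -0.001
grasp_force: 0.0
```

Emit:
servo_tool --xyz '[[0,-0.2,0],[0,-0.2,0],[0,-0.1,0],[0,-0.1,0],[0,-0.1,0],[0,-0.1,0],[0,0,0]]' --dr '[[0,0,0],[0,0,0],[0,0,0],[0,0,0],[0,0,0],[0,0,0],[0,0,0]]'

```text
time: 6.07
tcp_pos: [0.5032, 0.238, 0.0928]
orientation: [[0.956, 0.294, -0.0], [0.294, -0.956, 0.0], [-0.0, -0.0, -1.0]]
ft_force: [-0.4, -0.6, -0.1]
opening: 0.0
grasp_force: 0.1
```

```bash
cat > w.py <<'E'
from h import *
import sys
n=sys.argv[1];st=r.read_state();print(st["time"],np.round(st["tcp_pos"],4),np.round(st["orientation"],3).tolist(),st["ft_force"],np.round(st["joints"],2))
s=r.snapshot("wrist");save(s,n+".png");np.savez(n+".npz",tp=st["tcp_pos"],to=st["orientation"],**s)
E
python3 w.py w2
```

```text
6.0667 [0.5032 0.238  0.0928] [[0.956, 0.294, -0.0], [0.294, -0.956, 0.0], [-0.0, -0.0, -1.0]] [-0.42609414 -0.64756148 -0.11890049] [-0.96  0.47  0.56  1.93 -0.33  0.84 -1.5 ]
```

View pics/w2.png

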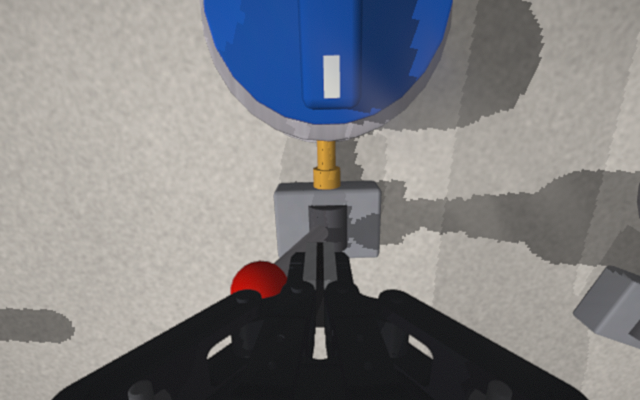

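The lever ball has gone over to (257,290); the bar's near end is centred at u≈329 and the block at u≈327. Measuring.

Run:
```python
from h import *
s=wext(dict(np.load("w2.npz")))
def pf(X):d=(np.array(s["to"]).T@(np.array(X)-s["tp"]));return np.round(d*1000,1)
hsv=cv2.cvtColor(s["pixels"],cv2.COLOR_RGB2HSV)
m=cv2.inRange(hsv,(0,150,60),(8,255,255));c=max(cv2.findContours(m,0,1)[0],key=cv2.contourArea);print(cv2.boundingRect(c))
x,y,w,h=cv2.boundingRect(c)
print("ball",pf(ray(s,x+25,y+26,.093)))
for u in((275,185),(381,182),(279,255),(381,257)):print("blk",pf(ray(s,*u,.025)))
for u in((302,107),(355,107)):print("barend",pf(ray(s,*u,.131)))
for u in((301,10),(361,10)):print("bar far",pf(ray(s,*u,.131)))
print("mark",pf(ray(s,331,77,.131)),pf(ray(s,331,56,.131)))
X=np.array(s["tp"])+np.array(s["to"])@[.11,0,0];print(X)
b=cv2.inRange(hsv,(105,120,40),(125,255,255))
for v in(0,20,40):
    k=np.where(b[v])[0];print(v,k.min(),k.max(),pf(ray(s,k.min(),v,.109)),pf(ray(s,k.max(),v,.109)))
```

```text
(231, 262, 56, 37)
ball [ -2.9 -28.6  -0.2]
blk [ 26.3 -27.9  67.8]
blk [28.1 38.4 67.8]
blk [-22.6 -27.4  67.8]
blk [-24.2  41.5  67.8]
barend [ 76.1  -4.6 -38.2]
barend [ 76.1   9.  -38.2]
bar far [ 98.1  -4.4 -38.2]
bar far [ 98.1   9.7 -38.2]
mark [ 83.3   2.8 -38.2] [ 88.1   2.7 -38.2]
[0.60832066 0.27032527 0.09276896]
0 204 452 [105.9 -34.1 -16.2] [105.8  39.1 -16.2]
20 207 447 [100.6 -33.8 -16.2] [100.6  38.2 -16.2]
40 213 441 [ 95.2 -32.5 -16.2] [ 95.1  37.  -16.2]
```

The ball is 35 mm past the pivot, so q≈0.95 and the lever is over. The bar is parallel to tool x, about 110 mm ahead and 2.5 mm to +y. Retreating, then going above the cap.

Emit:
servo_tool --xyz '[[0,0.4,0],[0,0.4,0],[0,0,-1],[0,0,-1],[0,0,-1],[0,0,-1],[0,0,0],[0,0,0]]' --dr '[[0,0,0],[0,0,0],[0,0,0],[0,0,0],[0,0,0],[0,0,0],[0,0,0],[0,0,0]]'

```text
time: 6.78
tcp_pos: [0.5106, 0.2173, 0.1944]
orientation: [[0.957, 0.291, 0.003], [0.291, -0.957, 0.002], [0.003, -0.001, -1.0]]
ft_force: [-0.6, -0.4, -0.5]
opening: 0.002
grasp_force: 0.0
```

Emit:
servo_tool --xyz '[[0.8,-0.14,0],[0.8,-0.14,0],[0.8,-0.14,0],[0.8,-0.14,0],[0.8,-0.14,0],[0.4,0,0],[0,0,0],[0,0,0]]' --dr '[[0,0,0],[0,0,0],[0,0,0],[0,0,0],[0,0,0],[0,0,0],[0,0,0],[0,0,0]]' --jaw -1

```text
time: 7.45
tcp_pos: [0.6088, 0.2658, 0.1911]
orientation: [[0.957, 0.292, -0.003], [0.292, -0.957, -0.002], [-0.003, 0.001, -1.0]]
ft_force: [-0.0, -0.3, -0.2]
opening: 1.001
grasp_force: 0.0
```

```bash
python3 w.py w3
```

```text
7.45 [0.6088 0.2658 0.1911] [[0.957, 0.292, -0.003], [0.292, -0.957, -0.002], [-0.003, 0.001, -1.0]] [-0.04431272 -0.33297549 -0.20211627] [-0.88  0.54  0.59  1.57 -0.32  1.13 -1.5 ]
```

View pics/w3.png

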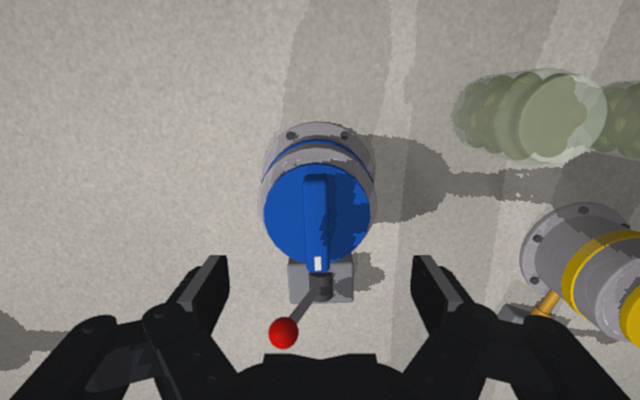

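The bar is centred between the open fingers (rows 175–272, u≈317), which projects to within 1–2 mm of the TCP. Descending and gripping.

Emit:
servo_tool --xyz '[[0,-0.06,0.5],[0,0,0.5],[0,0,0.5],[0,0,0.4],[0,0,0.3],[0,0,0.1],[0,0,0],[0,0,0]]' --dr '[[0,0,0],[0,0,0],[0,0,0],[0,0,0],[0,0,0],[0,0,0],[0,0,0],[0,0,0]]'

```text
time: 8.17
tcp_pos: [0.6091, 0.2687, 0.1355]
orientation: [[0.956, 0.293, 0.001], [0.293, -0.956, 0.0], [0.001, 0.0, -1.0]]
ft_force: [0.0, 0.1, 0.9]
opening: 0.998
grasp_force: 0.0
```

Emit:
servo_tool --xyz '[[0,0,0],[0,0,0],[0,0,0],[0,0,0],[0,0,0],[0,0,0],[0,0,0],[0,0,0],[0,0,0],[0,0,0]]' --dr '[[0,0,0],[0,0,0],[0,0,0],[0,0,0],[0,0,0],[0,0,0],[0,0,0],[0,0,0],[0,0,0],[0,0,0]]' --jaw 1

```text
time: 9.0
tcp_pos: [0.609, 0.2684, 0.1357]
orientation: [[0.956, 0.293, 0.0], [0.293, -0.956, 0.0], [0.0, 0.0, -1.0]]
ft_force: [-0.9, -1.5, 4.4]
opening: 0.164
grasp_force: 61.6
```

Emit:
servo_tool --xyz '[[0,0,0.03],[0,0,0.03],[0,0,0.03],[0,0,0.03],[0,0,0.03],[0,0,0.03],[0,0,0.03],[0,0,0.03],[0,0,0.03],[0,0,0.03]]' --dr '[[0,0,0],[0,0,0],[0,0,0],[0,0,0],[0,0,0],[0,0,0],[0,0,0],[0,0,0],[0,0,0],[0,0,0]]'

```text
time: 9.83
tcp_pos: [0.6093, 0.2685, 0.1295]
orientation: [[0.956, 0.293, 0.001], [0.293, -0.956, 0.001], [0.001, -0.001, -1.0]]
ft_force: [-2.8, -2.2, 10.2]
opening: 0.17
grasp_force: 62.5
```

Emit:
servo_tool --xyz '[[0,0,0],[0,0,0],[0,0,0]]' --dr '[[0,0,0],[0,0,0],[0,0,0]]'

```text
time: 10.08
tcp_pos: [0.6093, 0.2685, 0.1295]
orientation: [[0.956, 0.293, 0.001], [0.293, -0.956, 0.001], [0.001, -0.001, -1.0]]
ft_force: [-2.4, -1.7, 9.6]
opening: 0.166
grasp_force: 62.4
```

Emit:
servo_tool --xyz '[[0,0,0.03],[0,0,0.03],[0,0,0],[0,0,0]]' --dr '[[0,0,0],[0,0,0],[0,0,0],[0,0,0]]'

```text
time: 10.42
tcp_pos: [0.6093, 0.2685, 0.1281]
orientation: [[0.956, 0.293, 0.001], [0.293, -0.956, 0.001], [0.001, -0.001, -1.0]]
ft_force: [-3.9, -0.9, 11.0]
opening: 0.17
grasp_force: 62.5
```

Emit:
servo_tool --xyz '[[0,0,0],[0,0,0],[0,0,0],[0,0,0]]' --dr '[[0,0,-0.3],[0,0,-0.3],[0,0,-0.3],[0,0,0]]'

```text
time: 10.75
tcp_pos: [0.6098, 0.269, 0.1284]
orientation: [[0.924, 0.382, 0.002], [0.382, -0.924, 0.002], [0.002, -0.001, -1.0]]
ft_force: [-2.8, -1.8, 10.2]
opening: 0.17
grasp_force: 62.5
```

Emit:
servo_tool --xyz '[[0,0,0],[0,0,0],[0,0,0],[0,0,0]]' --dr '[[0,0,-0.4],[0,0,-0.4],[0,0,-0.4],[0,0,0]]'

```text
time: 11.08
tcp_pos: [0.6101, 0.2695, 0.1286]
orientation: [[0.868, 0.496, 0.003], [0.496, -0.869, 0.003], [0.004, -0.001, -1.0]]
ft_force: [-1.1, -1.0, 10.6]
opening: 0.167
grasp_force: 62.5
```

Run:
```python
from h import *
st=r.read_state();print(st["moment"],st["ft_force"],st["tcp_pos"])
```

```text
[-0.05517827  0.44910518  0.04552563] [-1.08203636 -1.03875056 10.57441131] [0.61008093 0.26951234 0.12863776]
```

Emit:
servo_tool --xyz '[[0,0,0.02],[0,0,0],[0,0,0],[0,0,0],[0,0,0],[0,0,0],[0,0,0],[0,0,0]]' --dr '[[0,0,-0.5],[0,0,-0.5],[0,0,-0.5],[0,0,-0.5],[0,0,-0.5],[0,0,-0.5],[0,0,-0.5],[0,0,0]]'

```text
time: 11.75
tcp_pos: [0.61, 0.2702, 0.1282]
orientation: [[0.633, 0.774, 0.003], [0.774, -0.633, 0.004], [0.005, -0.0, -1.0]]
ft_force: [-1.0, 0.6, 11.0]
opening: 0.166
grasp_force: 62.5
```

Run:
```python
from h import *
st=r.read_state();print(st["moment"],st["ft_force"],st["tcp_pos"])
```

```text
[0.06800531 0.45144783 0.08940762] [-1.04683313  0.58297708 11.02010409] [0.60998313 0.27021424 0.12823833]
```

Turned 33.7° with low torque, so the cap is turning. Going on to about 56°.

Emit:
servo_tool --xyz '[[0,0,0],[0,0,0],[0,0,0],[0,0,0],[0,0,0],[0,0,0],[0,0,0],[0,0,0],[0,0,0]]' --dr '[[0,0,-0.5],[0,0,-0.5],[0,0,-0.5],[0,0,-0.5],[0,0,-0.5],[0,0,-0.5],[0,0,-0.5],[0,0,-0.2],[0,0,0]]'

```text
time: 12.5
tcp_pos: [0.6093, 0.2696, 0.128]
orientation: [[0.295, 0.956, 0.001], [0.956, -0.295, 0.003], [0.003, 0.0, -1.0]]
ft_force: [-3.4, -0.4, 10.9]
opening: 0.168
grasp_force: 62.6
```

Emit:
servo_tool --xyz '[[0,0,-0.1],[0,0,-0.1],[0,0,-0.1],[0,0,-0.1],[0,0,-0.1],[0,0,-0.1],[0,0,-0.1],[0,0,-0.1],[0,0,-0.1],[0,0,0]]' --dr '[[0,0,0],[0,0,0],[0,0,0],[0,0,0],[0,0,0],[0,0,0],[0,0,0],[0,0,0],[0,0,0],[0,0,0]]'

```text
time: 13.33
tcp_pos: [0.6089, 0.2692, 0.1486]
orientation: [[0.295, 0.956, 0.0], [0.956, -0.295, 0.001], [0.001, 0.0, -1.0]]
ft_force: [0.4, 2.3, 3.0]
opening: 0.172
grasp_force: 61.4
```

Emit:
servo_tool --xyz '[[0,0,0],[0,0,0],[0,0,0]]' --dr '[[0,0,0],[0,0,0],[0,0,0]]'

```text
time: 13.58
tcp_pos: [0.6089, 0.2692, 0.1484]
orientation: [[0.295, 0.956, 0.0], [0.956, -0.295, 0.001], [0.001, 0.0, -1.0]]
ft_force: [-0.1, 3.0, 2.8]
opening: 0.168
grasp_force: 61.5
```

The TCP rose 20 mm, so the cap is about 13 mm above locked and has sprung up. Lifting out.

Emit:
servo_tool --xyz '[[0,0,-0.2],[0,0,-0.2],[0,0,-0.2],[0,0,-0.2],[0,0,-0.3],[0,0,-0.3],[0,0,-0.3],[0,0,-0.3],[0,0,-0.3],[0,0,0]]' --dr '[[0,0,0],[0,0,0],[0,0,0],[0,0,0],[0,0,0],[0,0,0],[0,0,0],[0,0,0],[0,0,0],[0,0,0]]'

```text
time: 14.42
tcp_pos: [0.61, 0.269, 0.2082]
orientation: [[0.295, 0.955, 0.003], [0.955, -0.295, 0.002], [0.003, 0.003, -1.0]]
ft_force: [0.7, 0.5, -2.3]
opening: 0.169
grasp_force: 60.9
```

Emit:
servo_tool --xyz '[[0,0,-0.5],[0,0,-0.5],[0,0,-0.5],[0,0,-0.5],[0,0,-0.3],[0,0,0]]' --dr '[[0,0,0],[0,0,0],[0,0,0],[0,0,0],[0,0,0],[0,0,0]]'

```text
time: 14.92
tcp_pos: [0.6102, 0.2691, 0.2664]
orientation: [[0.295, 0.955, 0.004], [0.955, -0.295, 0.002], [0.004, 0.004, -1.0]]
ft_force: [0.1, 0.6, -2.2]
opening: 0.171
grasp_force: 60.9
```

Run:
```python
from h import *
st=r.read_state();print(st["ft_force"],st["tcp_pos"],np.round(st["joints"],2))
s=r.snapshot("scene");save(s,"s2.png")
S=dict(np.load("top.npz"))
g=cv2.cvtColor(S["pixels"],cv2.COLOR_RGB2GRAY)
cv2.imwrite("pics/c3.png",cv2.resize(S["pixels"][150:260,365:475,::-1],None,fx=5,fy=5))
for u in((379,185),(439,166),(461,227),(400,245)):print(ray(S,*u,.03))
i=np.array(st["orientation"]);print(i.T@np.array([.58-st["tcp_pos"][0],-.285-st["tcp_pos"][1],0])/.025)
```

```text
[ 0.14920983  0.59520963 -2.18998948] [0.6101748  0.26905285 0.26643131] [-0.73  0.44  0.36  1.48 -0.16  1.25 -0.66]
[ 0.63351762 -0.18306097  0.03      ]
[ 0.67963775 -0.33894491  0.03      ]
[ 0.5218749  -0.38501864  0.03      ]
[ 0.48003521 -0.22960073  0.03      ]
[-21.53034311   5.39046503  -0.05771325]
```

View pics/s2.png

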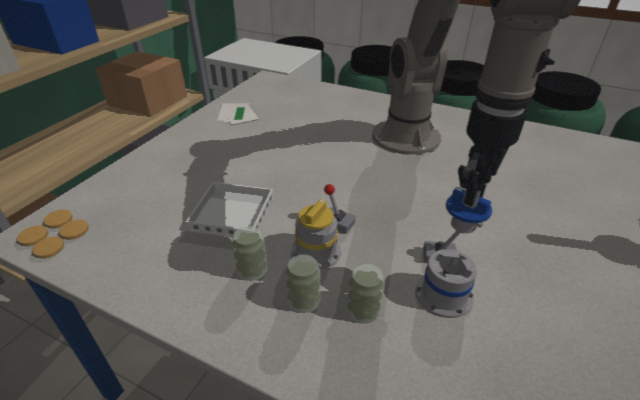

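View pics/c3.png

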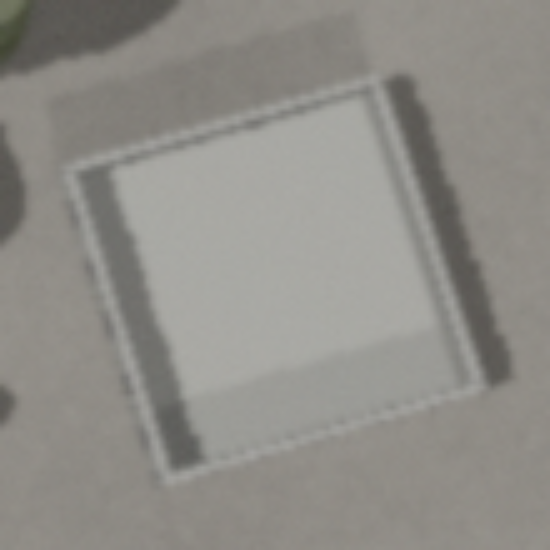

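Scene: the cap hangs at (469,207) from the gripper, its pot is open and the lever is still over. The tray corners in the crop give a centre of (0.579, -0.284) with sides of about 163 mm, which is plausible. Carrying it high over the yellow pot.

Emit:
servo_tool --xyz '[[-0.5,0.1,0],[-0.9,0.22,0],[-0.9,0.22,0],[-0.9,0.22,0],[-0.9,0.22,0],[-0.9,0.22,0],[-0.9,0.22,0],[-0.9,0.22,0],[-0.9,0.22,0],[-0.9,0.22,0]]' --dr '[[0,0,0],[0,0,0],[0,0,0],[0,0,0],[0,0,0],[0,0,0],[0,0,0],[0,0,0],[0,0,0],[0,0,0]]'

```text
time: 15.8
tcp_pos: [0.5937, 0.0455, 0.2623]
orientation: [[0.296, 0.955, -0.002], [0.955, -0.296, -0.001], [-0.001, -0.002, -1.0]]
ft_force: [-0.0, -0.1, -3.3]
opening: 0.171
grasp_force: 60.8
```

Emit:
servo_tool --xyz '[[-0.9,0.22,0],[-0.9,0.22,0],[-0.9,0.22,0],[-0.9,0.22,0],[-0.9,0.22,0],[-0.9,0.22,0],[-0.9,0.22,0],[-0.9,0.22,0],[-0.9,0.22,0],[-0.9,0.22,0]]' --dr '[[0,0,0],[0,0,0],[0,0,0],[0,0,0],[0,0,0],[0,0,0],[0,0,0],[0,0,0],[0,0,0],[0,0,0]]'

```text
time: 16.63
tcp_pos: [0.5795, -0.1852, 0.2623]
orientation: [[0.296, 0.955, -0.002], [0.955, -0.296, 0.0], [-0.0, -0.002, -1.0]]
ft_force: [0.9, -0.2, -1.7]
opening: 0.17
grasp_force: 60.8
```

Emit:
servo_tool --xyz '[[-0.9,0.22,0],[-0.9,0.22,0],[-0.9,0.22,0],[-0.7,0.22,0],[-0.4,0.22,0],[0,0,0],[0,0,0]]' --dr '[[0,0,0],[0,0,0],[0,0,0],[0,0,0],[0,0,0],[0,0,0],[0,0,0]]'

```text
time: 17.22
tcp_pos: [0.5789, -0.282, 0.2626]
orientation: [[0.296, 0.955, -0.001], [0.955, -0.296, 0.001], [0.001, -0.002, -1.0]]
ft_force: [-0.7, 0.4, -2.6]
opening: 0.168
grasp_force: 60.9
```

```bash
python3 w.py w4
```

```text
17.2167 [ 0.5789 -0.282   0.2626] [[0.296, 0.955, -0.001], [0.955, -0.296, 0.001], [0.001, -0.002, -1.0]] [-0.67384457  0.37073511 -2.56707013] [-0.    0.43  0.54  1.55 -0.23  1.24  0.27]
```

View pics/w4.png

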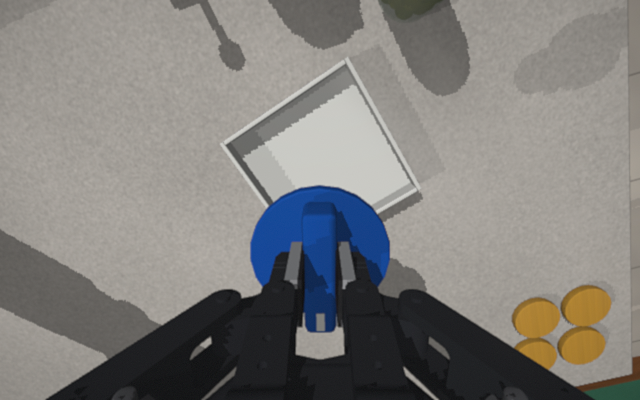

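The tray corners (223,145), (347,60) and (418,190) give a centre of about (320,168). The TCP projects onto the tray at row 169, so it is centred. Lowering.

Emit:
servo_tool --xyz '[[0,0,0.9],[0,0,0.9],[0,0,0.9],[0,0,0.9],[0,0,0.9],[0,0,0.9],[0,0,0.9],[0,0,0.6],[0,0,0.2],[0,0,0]]' --dr '[[0,0,0],[0,0,0],[0,0,0],[0,0,0],[0,0,0],[0,0,0],[0,0,0],[0,0,0],[0,0,0],[0,0,0]]'

```text
time: 18.1
tcp_pos: [0.5791, -0.2797, 0.0842]
orientation: [[0.293, 0.956, -0.003], [0.956, -0.293, 0.002], [0.002, -0.003, -1.0]]
ft_force: [-0.4, -0.3, -2.3]
opening: 0.167
grasp_force: 60.7
```

Emit:
servo_tool --xyz '[[0,0,0.05],[0,0,0.05],[0,0,0.05],[0,0,0.05],[0,0,0]]' --dr '[[0,0,0],[0,0,0],[0,0,0],[0,0,0],[0,0,0]]'

```text
time: 18.52
tcp_pos: [0.5796, -0.2822, 0.0812]
orientation: [[0.295, 0.955, 0.001], [0.955, -0.295, -0.0], [0.0, 0.001, -1.0]]
ft_force: [-0.5, -0.1, -1.7]
opening: 0.171
grasp_force: 60.8
```

Emit:
servo_tool --xyz '[[0,0,0.05],[0,0,0.05],[0,0,0.05],[0,0,0]]' --dr '[[0,0,0],[0,0,0],[0,0,0],[0,0,0]]'

```text
time: 18.85
tcp_pos: [0.5792, -0.2821, 0.0767]
orientation: [[0.295, 0.955, -0.0], [0.955, -0.295, 0.0], [0.0, -0.001, -1.0]]
ft_force: [0.2, -0.2, -1.8]
opening: 0.172
grasp_force: 60.8
```

Emit:
servo_tool --xyz '[[0,0,0.03],[0,0,0.03],[0,0,0],[0,0,0]]' --dr '[[0,0,0],[0,0,0],[0,0,0],[0,0,0]]'

```text
time: 19.18
tcp_pos: [0.5796, -0.2822, 0.0757]
orientation: [[0.295, 0.955, 0.0], [0.955, -0.295, 0.0], [0.0, 0.0, -1.0]]
ft_force: [-0.3, 0.1, 0.1]
opening: 0.165
grasp_force: 61.1
```

Contact at 0.0757, as predicted. Releasing and rising.

Emit:
servo_tool --xyz '[[0,0,0.02],[0,0,0]]' --dr '[[0,0,0],[0,0,0]]'

```text
time: 19.35
tcp_pos: [0.5796, -0.2823, 0.0757]
orientation: [[0.295, 0.955, 0.001], [0.955, -0.295, 0.0], [0.0, 0.0, -1.0]]
ft_force: [-1.3, 0.7, 4.6]
opening: 0.168
grasp_force: 61.7
```

Emit:
servo_tool --xyz '[[0,0,0],[0,0,0],[0,0,0],[0,0,0],[0,0,0],[0,0,0],[0,0,0],[0,0,0]]' --dr '[[0,0,0],[0,0,0],[0,0,0],[0,0,0],[0,0,0],[0,0,0],[0,0,0],[0,0,0]]' --jaw -0.3

```text
time: 20.02
tcp_pos: [0.5794, -0.2822, 0.075]
orientation: [[0.295, 0.955, 0.0], [0.955, -0.295, 0.0], [0.0, 0.0, -1.0]]
ft_force: [-0.2, -0.3, 0.1]
opening: 0.649
grasp_force: 0.0
```

Emit:
servo_tool --xyz '[[0,0,-0.3],[0,0,-0.5],[0,0,-0.8],[0,0,-0.8],[0,0,-0.8],[0,0,-0.8],[0,0,-0.5],[0,0,0],[0,0,0]]' --dr '[[0,0,0],[0,0,0],[0,0,0],[0,0,0],[0,0,0],[0,0,0],[0,0,0],[0,0,0],[0,0,0]]'

```text
time: 20.77
tcp_pos: [0.5797, -0.2824, 0.1885]
orientation: [[0.295, 0.955, 0.002], [0.955, -0.295, -0.0], [0.0, 0.002, -1.0]]
ft_force: [0.0, -0.3, -0.5]
opening: 0.652
grasp_force: 0.0
```

Run:
```python
from h import *
s=r.snapshot("scene");save(s,"s3.png");st=r.read_state();print(st["time"],st["tcp_pos"],st["ft_force"])
```

```text
20.8167 [ 0.57909943 -0.28190208  0.18715944] [-0.1364308   0.7598059  -0.81172196]
```

View pics/s3.png

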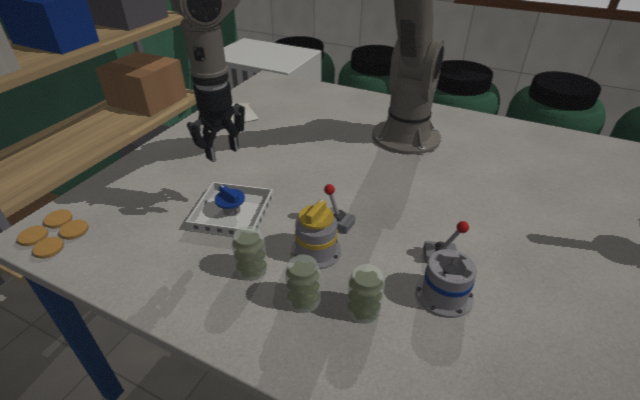

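The cap stands upright in the tray at (230,198), the lever is over (ball at 463,227), and the arm is clear.

```bash
python3 -c "
from rig import r
print(r.job_done())"
```

```text
the job is handed in; nothing more can be done
None
```

The job is handed in: the vent lever is pushed over, the blue cap was twisted free and now stands upright on its spigot in the white tray, and the yellow pot and jars were not touched; the hand-in call gave no verdict.

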